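Load the tube shaker in run order and close its bail

TASK

The four capped vials stand mixed up in the blue bench rack. Stand them fully down in the four holes of the white tube shaker in run order, the white-capped one in the hole next to the orange start clip, then yellow, red and violet going away from it. When all four are in, swing the shaker's steel bail over until it lies fully down above the caps, so that no vial can jump out; do not knock or shift the dropper bottle and the red jar that stand by.

Things in the scene. Friction and masses are not known exactly. Their poses are not given: they have to be found in the camera images.
- vial_white: glass vial without colour, white cap: glass 16 mm thick, cap 18 mm thick and 14 mm tall, 100 mm tall in all. Origin: centre of its underside, z up. Starts in any of the four holes of the blue bench rack on the right, in one straight row 38 mm apart; rack top plate 56 mm, its end plates 62 mm above the bench, vial undersides 6 mm, so vials stand about 50 mm proud.
- vial_yellow: glass vial with pale yellow contents, yellow cap: glass 16 mm thick, cap 18 mm thick and 14 mm tall, 100 mm tall in all. Origin: centre of its underside, z up. Starts in any of the four holes of the blue bench rack on the right, in one straight row 38 mm apart; rack top plate 56 mm, its end plates 62 mm above the bench, vial undersides 6 mm, so vials stand about 50 mm proud.
- vial_red: glass vial with red contents, red cap: glass 16 mm thick, cap 18 mm thick and 14 mm tall, 102 mm tall in all. Origin: centre of its underside, z up. Starts in any of the four holes of the blue bench rack on the right, in one straight row 38 mm apart; rack top plate 56 mm, its end plates 62 mm above the bench, vial undersides 6 mm, so vials stand about 50 mm proud.
- vial_violet: glass vial with violet contents, violet cap: glass 16 mm thick, cap 18 mm thick and 14 mm tall, 102 mm tall in all. Origin: centre of its underside, z up. Starts in any of the four holes of the blue bench rack on the right, in one straight row 38 mm apart; rack top plate 56 mm, its end plates 62 mm above the bench, vial undersides 6 mm, so vials stand about 50 mm proud.
- shaker: fixed white shaker, 115 x 250 mm. Origin: at bench height under the row's middle; y along the row, x across it to the bail's hinge (away from the robot), z up. Aluminium block on top, 50 x 196 mm, its top at z = 103 mm. Four holes at x = 0, y = -57, -19, 19, 57 mm: 19 mm bores, mouths flared to 31 mm over the top 6 mm, floors at z = 55 mm; tops of seated vials at z = 155 to 157 mm.
- start_clip: orange plastic clip, 56 x 14 x 5 mm, fixed across the top of the tube block at one end (a like grey clip is at the other); which end varies. Origin: centre of its underside, on the row's line, 86 mm from the row's middle and 29 mm from the nearest hole's axis.
- bail (a joint): hinge angle of the steel bail; axis parallel to the shaker's y at its x = 30, z = 115 mm. Its cross bar runs along y, 58 mm from the axis, between arms at y = -112 and 112. 0: down on its stop, bar at x = 0, z = 165 mm, 3 to 5 mm above seated vials. 2.0: folded back open, bar at x = 88, z = 121 mm, where it rests at the start. Upright at 0.54; below that it slowly falls shut by its weight (120 g).
- bail_grip (a point): middle of the red grip sleeve on the bail's cross bar, on the bar's axis: 12 mm in diameter, 34 mm long along the shaker's y, at y = +86 mm in the shaker's frame. The sleeve can turn between finger pads while the bail swings.
- dropper_bottle: bystander: small black dropper bottle with a white collar, 25 mm in diameter, 68 mm tall, loose on the bench between rack and shaker. Origin: centre of its underside.
- red_jar: bystander: translucent red jar, 55 mm in diameter, 90 mm tall, loose on the bench farther back between rack and shaker. Origin: centre of its underside.

How it is judged:
On the way:
1. all four vials stand fully down in the shaker in run order from the orange clip, with the bail still open (horizontal distance between vial_white and start_clip between 0.021 and 0.037 m and x of vial_white in the frame of shaker between -0.008 and 0.008 m and z of each of vial_white, vial_yellow, vial_red, vial_violet in the frame of shaker below 0.06 m and angle between each of vial_white, vial_yellow, vial_red, vial_violet's own z axis and vertical below 0.2 rad and linear speed of each of vial_white, vial_yellow, vial_red, vial_violet below 0.03 m/s and horizontal distance between vial_yellow and start_clip between 0.059 and 0.075 m and x of vial_yellow in the frame of shaker between -0.008 and 0.008 m and horizontal distance between vial_red and start_clip between 0.097 and 0.113 m and x of vial_red in the frame of shaker between -0.008 and 0.008 m and horizontal distance between vial_violet and start_clip between 0.135 and 0.151 m and x of vial_violet in the frame of shaker between -0.008 and 0.008 m and value of joint bail above 1 rad), for 0.2 s.
At the end, for the whole second after the job is handed in: Each vial stands upright (0.2 rad) in its own hole in run order from the orange clip, its underside within 5 mm of the hole's floor and 8 mm of the hole's axis; the bail is down (within 0.1 rad of its stop); all is released and at rest (horizontal distance between vial_white and start_clip between 0.021 and 0.037 m and x of vial_white in the frame of shaker between -0.008 and 0.008 m and z of each of vial_white, vial_yellow, vial_red, vial_violet in the frame of shaker below 0.06 m and angle between each of vial_white, vial_yellow, vial_red, vial_violet's own z axis and vertical below 0.2 rad and linear speed of each of vial_white, vial_yellow, vial_red, vial_violet below 0.03 m/s and horizontal distance between vial_yellow and start_clip between 0.059 and 0.075 m and x of vial_yellow in the frame of shaker between -0.008 and 0.008 m and horizontal distance between vial_red and start_clip between 0.097 and 0.113 m and x of vial_red in the frame of shaker between -0.008 and 0.008 m and horizontal distance between vial_violet and start_clip between 0.135 and 0.151 m and x of vial_violet in the frame of shaker between -0.008 and 0.008 m and value of joint bail below 0.1 rad and velocity of joint bail between -0.1 and 0.1 rad/s); the robot touches nothing.
It fails at once if the dropper bottle is shifted by more than 20 mm or tipped (distance of dropper_bottle from where it was at the start of the episode above 0.02 m or angle between dropper_bottle's own z axis and vertical above 0.4 rad).
It fails at once if the red jar is shifted by more than 20 mm or tipped (distance of red_jar from where it was at the start of the episode above 0.02 m or angle between red_jar's own z axis and vertical above 0.4 rad).
It also fails if it takes over 120 s, if anything falls off the work surface, if the arm or the gripper's body presses on something with over 40 N, if the wrist force passes 120 N, or if a joint passes its speed limit or range.

ROBOT

A 6-joint arm with a two-finger parallel gripper is mounted at the origin on a cart in front of the work surface, level with it; the furniture and walls round the work are solid. World frame = base frame: x ahead of the robot, y to its left, z up, the work surface at z = 0. Lengths are in m, angles in rad, forces in N, time in s.
With the tool pointing down it reaches from about 0.25 to 0.725 m from the base axis. Payload 4 kg.
Tool frame: the origin (TCP) lies at the very end of the fingers, on their centre line; the grasp point (between the pads) lies 19 mm behind it; z points along the fingers, y is the line along which they close (so a half turn about z gives the same grasp; the last joint's range is limited). The gripper opens to 85 mm and grips with 20 to 120 N. Pads are 22 mm wide; open, the fingers measure 114 mm over their backs; the gripper's body (76 mm by 85 mm) begins 54 mm behind the grasp point. The pads swing forward as they close: fully open they stand 13 mm farther back than shut.
Start: joints at [1.347, 0.241, 0.005, 1.335, 0, 1.571], TCP at [0.111, 0.488, 0.231] pointing down, gripper open.
Joint ranges: [-2.72, 2.72], [-1.05, 1.87], [-1.09, 1.28], [-1.99, 2.15], [-1.42, 1.44], [-3.14, 3.14]. Speed limits (rad/s): [2.79, 2.79, 3.14, 3.14, 3.14, 3.14].

INTERFACE

Orientations are given as [roll, pitch, yaw] about the fixed x, y, z axes, in that order (R = Rz(yaw) Ry(pitch) Rx(roll)).
In Python, from cell import observe, viewer, hand_in gives the robot as it stands. The module is installed in compiled form; this text tells all that it offers.
- The arm moves only by the tool carry_out, never from a script. Its argument "steps" is text: rows parted by semicolons, each of 7 numbers parted by spaces: the turn, a rotation vector about the tool's x, y, z in units of 8 degrees (1.0 is 8 degrees), then the shift along the tool's x, y, z in units of 25 mm (1.0 is 25 mm), then the opening, from 0 (shut) to 1 (fully open). In form: wx wy wz tx ty tz claw; .... A call has 1 to 20 rows; each row shifts and turns the commanded pose from where the row before left it, along the tool's axes as they then stand; what a row does not reach is not made up. A row lasts 1/8 s, in which the tool goes at most 62.5 mm and 10.7 degrees, less where a joint would pass 70% of its speed; a pose out of reach is approached as far as the arm can. A call is refused whole if a number of a shift passes 1 or a number of a turn 1, either way. A call with a gripper value outside its range is refused whole. The fingers move at their own pace and stop on an object; the grip force is fixed at half the most. Time passes only in rows, so rows that do not move let the fingers close. It gives the time, the measured TCP pose, the force, the opening and the grip force at its end, in the units of the state.
- observe(): the state, without advancing time (a new reading comes with each control period).
- viewer.snapshot(name): name is "side" or "top" or "wrist"; returns a dict with "image" (384x512x3 uint8, red, green, blue), "depth" (384x512 float32, m along the optical axis (not along the pixel's ray), 0 where there is no reading), "mtx" (3x3 intrinsics, pixels), "k1" (the pictures are not rectified: a ray, as slopes to the right and down, at radius r is drawn at 1 + k1 r^2 times it, then the intrinsics apply), "origin" and "attitude" of the camera in the world. Camera axes: x right, y down, z forward; pixel columns grow to the right and rows downward; lengths in m; the calibration is good to about 2 mm. A picture is of the moment at which its call begins.
- hand_in(): hands the job in; it is judged then, once.
The state is a dict: "clock": time; "q": joint angles; "joint_vel": joint speeds; "joint_efforts": joint torques, N m; "tcp_pos": TCP position; "tool_rot": TCP orientation; "ft_force": force on the tool from outside, world axes, zero at the start; "torque": the same for the moment, N m; "finger_gap": finger opening in m; "gripper_force": force on a finger pad.
Only numpy, scipy, OpenCV 4.12 (cv2) and the standard library are available. Lean on these libraries where they do the work, as an engineer would, in place of code of your own. Each camera call takes 0.05 s, during which the arm holds its last target. There are 200 camera calls.

## Working session

There is one attempt and no reset: what is moved stays moved. The work goes in short steps, Python scripts to look and compute and a tool call to move; the robot and the scene stay as the last step left them, time stands still between calls to the robot, and variables do not carry over. Pictures are saved under pics/ and viewed, at most 14 in all, crops included, and the job is handed in when it is done.

Besides the shell and the picture viewer there is one more tool, called after "Emit:" by a JSON object that holds its "method" and its "body", one argument or row to a line. carry_out: Moves the arm, as the interface text tells. Its arguments: {"type":"object","properties":{"steps":{"type":"string"}},"required":["steps"]}

```bash
mkdir -p pics; cat > h.py <<'E'
import numpy as np, cv2, pickle
from cell import observe, viewer, hand_in
def snap(n, tag):
    s=viewer.snapshot(n); pickle.dump(s,open(f'pics/{tag}.pkl','wb'))
    cv2.imwrite(f'pics/{tag}.png',cv2.cvtColor(s['image'],cv2.COLOR_RGB2BGR)); return s
def R(s):
    a=np.array(s['attitude'],float)
    if a.shape==(3,3): return a
    from scipy.spatial.transform import Rotation as Q
    return Q.from_euler('xyz',a).as_matrix() if a.size==3 else Q.from_quat(a).as_matrix()
def ray(s,u,v):
    K=s['mtx']; d=np.array([(u-K[0][2])/K[0][0],(v-K[1][2])/K[1][1]]); x=d.copy()
    for _ in range(30): x=d/(1+s['k1']*(x@x))
    return np.array(s['origin'],float),R(s)@np.array([x[0],x[1],1.])
def onplane(s,u,v,z):
    o,d=ray(s,u,v); return o+d*(z-o[2])/d[2]
def bydepth(s,u,v):
    o,d=ray(s,u,v); return o+d*s['depth'][int(v),int(u)]
E
python3 - <<'E'
from h import *
print(observe())
for n in('top','side','wrist'):
    s=snap(n,n+'0'); print(n,s['mtx'],s['k1'],s['origin'],s['attitude'])
E
```

```text
{'clock': 0.0, 'q': array([ 1.34700674e+00,  2.41376894e-01,  3.68873541e-03,  1.33519569e+00,
       -1.24991153e-05,  1.57080069e+00]), 'joint_vel': array([-7.68716046e-04,  8.33672001e-05,  8.56545710e-04,  7.07528031e-04,
        9.10159165e-04,  3.00645584e-04]), 'joint_efforts': array([ 4.59126059e-04, -3.72322011e+01,  2.52406114e+01,  1.70932378e-02,
       -7.50476920e-05,  6.85938602e-06]), 'tcp_pos': array([0.1108231 , 0.48689934, 0.23041744]), 'tool_rot': array([-3.13950513e+00,  1.25082061e-05,  2.91779873e+00]), 'ft_force': array([0.16284184, 0.23851396, 0.45292006]), 'torque': array([ 0.00365966, -0.01482899,  0.04913111]), 'gripper_force': 0.0, 'finger_gap': 0.08540249496339292}
top [[472.95175815   0.         254.5296868 ]
 [  0.         472.95175815 188.53387535]
 [  0.           0.           1.        ]] -0.20160773873163415 [ 0.3783535  -0.0185052   1.42914673] [-3.02534995  0.01053589 -1.54565979]
side [[407.10164593   0.         258.40227991]
 [  0.         407.10164593 199.67854585]
 [  0.           0.           1.        ]] -0.05565811654863051 [ 0.57268714 -0.99753473  0.75474635] [-2.15576457e+00  1.33262884e-03  4.29244554e-02]
wrist [[318.24892097   0.         260.38797403]
 [  0.         318.24892097 197.51874232]
 [  0.           0.           1.        ]] -0.06141707678312833 [0.04045436 0.50239944 0.37172876] [2.85626595e+00 1.48503523e-03 1.34629456e+00]
```

View pics/top0.png

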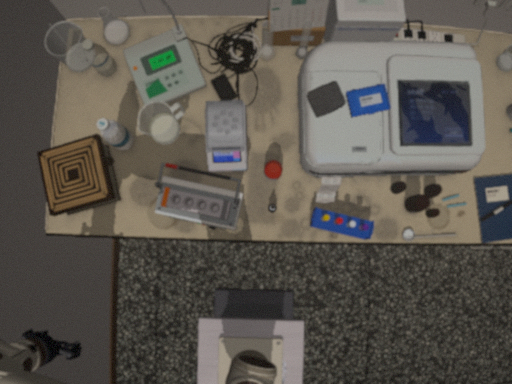

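View pics/side0.png

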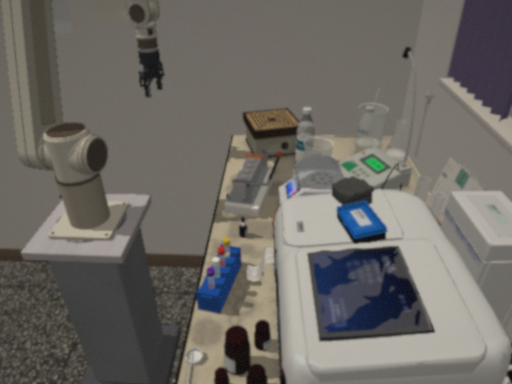

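The top view shows the shaker (rows 165–225, cols 155–243) with the orange clip at its left end (165,197). The rack is at (342,222), caps from left yellow, red, white and violet. The dropper bottle is at (272,207) and the jar at (274,170). I'll enlarge this area.

```bash
python3 - <<'E'
from h import *
im=cv2.imread('pics/top0.png')
a=cv2.resize(im[155:240,145:255],None,fx=5,fy=5,interpolation=cv2.INTER_CUBIC)
b=cv2.resize(im[155:240,260:380],None,fx=5,fy=5,interpolation=cv2.INTER_CUBIC)
c=np.zeros((850//1,600,3),np.uint8); c[:425,:550]=a; c[425:,:600]=b
cv2.imwrite('pics/c0.png',cv2.resize(np.clip(c*1.8,0,255).astype(np.uint8),None,fx=.7,fy=.7))
s=pickle.load(open('pics/top0.pkl','rb'))
hsv=cv2.cvtColor(s['image'],cv2.COLOR_RGB2HSV)
def comps(name,lo,hi,box,z,amin=4):
    m=cv2.inRange(hsv,np.array(lo),np.array(hi)); k=np.zeros_like(m); x0,x1,y0,y1=box; k[y0:y1,x0:x1]=m[y0:y1,x0:x1]
    n,l,st,c=cv2.connectedComponentsWithStats(k)
    for i in range(1,n):
        if st[i,4]>=amin: print(name,c[i].round(1),st[i].tolist(),onplane(s,*c[i],z).round(4), 'depthz',bydepth(s,*c[i]).round(3))
rk=(308,378,200,242)
comps('yel',(20,120,90),(33,255,255),rk,.106)
comps('red',(0,140,80),(8,255,255),rk,.107);comps('red2',(172,140,80),(180,255,255),rk,.107)
comps('white',(0,0,120),(180,60,255),rk,.106)
comps('vio',(128,60,40),(165,255,255),rk,.108)
sk=(145,255,150,240)
comps('orange',(3,130,90),(20,255,255),sk,.108)
comps('redgrip',(0,130,60),(6,255,255),sk,.121);comps('redgrip2',(170,130,60),(180,255,255),sk,.121)
comps('jar',(0,130,60),(8,255,255),(255,300,150,190),.09)
# row through holes: brightness
E
```

```text
yel [325.4 217.2] [323, 215, 6, 6, 28] [ 0.4563 -0.2016  0.106 ] depthz [ 0.456 -0.202  0.105]
red [338.1 220.4] [336, 219, 5, 4, 15] [ 0.4479 -0.2377  0.107 ] depthz [ 0.448 -0.238  0.106]
red2 [338.9 220.3] [336, 218, 6, 6, 15] [ 0.4481 -0.2399  0.107 ] depthz [ 0.448 -0.24   0.106]
white [309.4 201.2] [308, 200, 3, 3, 5] [ 0.5003 -0.1559  0.106 ] depthz [ 0.51  -0.167 -0.003]
white [324.4 200.7] [316, 200, 18, 3, 43] [ 0.5026 -0.1984  0.106 ] depthz [ 0.512 -0.212  0.002]
white [372. 210.] [362, 200, 16, 27, 121] [ 0.4791 -0.3348  0.106 ] depthz [ 0.487 -0.36   0.002]
white [308.6 211. ] [308, 209, 2, 5, 5] [ 0.4726 -0.154   0.106 ] depthz [ 0.48  -0.165 -0.001]
white [308.  221.5] [308, 219, 1, 6, 6] [ 0.4431 -0.1527  0.106 ] depthz [ 0.448 -0.164 -0.003]
white [352.  223.4] [349, 220, 7, 7, 35] [ 0.4404 -0.2775  0.106 ] depthz [ 0.44  -0.278  0.104]
white [310.3 227.9] [308, 226, 7, 4, 9] [ 0.4254 -0.1596  0.106 ] depthz [ 0.429 -0.17   0.004]
white [312.8 233.7] [308, 230, 13, 10, 52] [ 0.4093 -0.1668  0.106 ] depthz [ 0.412 -0.178  0.003]
white [324.7 232.3] [321, 231, 9, 4, 1
[... 215 characters left out ...]
 0.106 ] depthz [ 0.404 -0.214  0.   ]
white [344. 239.] [343, 238, 3, 3, 4] [ 0.3961 -0.255   0.106 ] depthz [ 0.397 -0.273  0.003]
vio [339.  220.5] [334, 217, 10, 8, 23] [ 0.4476 -0.24    0.108 ] depthz [ 0.447 -0.239  0.113]
vio [363.9 226.7] [360, 224, 8, 6, 36] [ 0.4316 -0.3112  0.108 ] depthz [ 0.432 -0.312  0.104]
orange [170.9 165.3] [169, 164, 5, 4, 10] [0.5933 0.2396 0.108 ] depthz [0.59  0.235 0.129]
orange [165.  196.4] [161, 187, 9, 20, 82] [0.5038 0.2524 0.108 ] depthz [0.503 0.252 0.112]
redgrip [171.1 165.6] [166, 163, 11, 6, 39] [0.5903 0.2365 0.121 ] depthz [0.589 0.235 0.13 ]
jar [272.9 169.3] [265, 160, 17, 19, 249] [ 0.5911 -0.0516  0.09  ] depthz [ 0.599 -0.053  0.038]
```

View pics/c0.png

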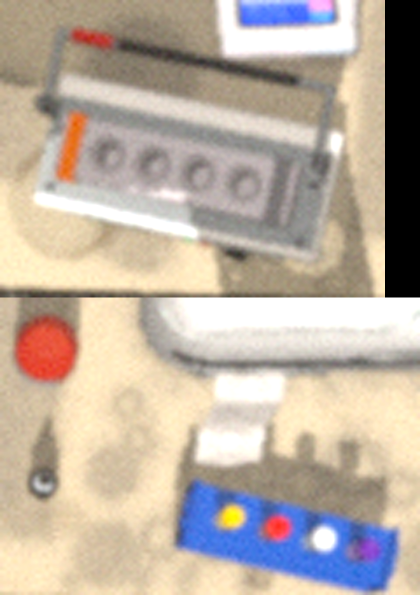

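Emit:
{"method": "carry_out", "body": {
  "steps": "0 0 1 0 0 0 1;0 0 1 0 0 0 1;0 0 1 0 0 0 1;0 0 1 0 0 0 1;0 0 1 0 0 0 1;0 0 1 0 0 0 1;0 0 1 0 0 0 1;0 0 1 0 0 0 1;0 0 1 0 0 0 1;0 0 1 0 0 0 1;0 0 1 0 0 0 1;0 0 0.25 0 0 0 1"
}}

```text
clock: 1.65
tcp_pos: [0.1109, 0.4873, 0.231]
tool_rot: [3.142, 0.001, 1.347]
ft_force: [-0.1, -0.2, 1.1]
finger_gap: 0.0852
gripper_force: 0.0
```

Emit:
{"method": "carry_out", "body": {
  "steps": "0 0 0 -0.7 1 0 1;0 0 0 -0.7 1 0 1;0 0 0 -0.7 1 0 1;0 0 0 -0.7 1 0 1;0 0 0 -0.7 1 0 1;0 0 0 -0.7 1 -0.2 1;0 0 0 -0.7 1 -0.2 1;0 0 0 -0.7 1 -0.2 1;0 0 0 -0.7 1 -0.2 1;0 0 0 -0.7 1 0 1;0 0 0 -0.7 1 0 1;0 0 0 -0.7 1 0 1;0 0 0 -0.7 1 0 1;0 0 0 -0.7 1 0 1;0 0 0 -0.7 1 0 1;0 0 0 -0.7 1 0 1;0 0 0 -0.8 1 0 1;0 0 0 0 0 0 1;0 0 0 0 0 0 1"
}}

```text
clock: 4.03
tcp_pos: [0.4583, 0.1009, 0.2511]
tool_rot: [-3.141, -0.0, 1.347]
ft_force: [0.4, 0.5, -0.6]
finger_gap: 0.0858
gripper_force: 0.0
```

```bash
python3 - <<'E'
from h import *
o=observe();print(o['tcp_pos'],o['tool_rot'],o['q'])
s=snap('wrist','w1'); print(s['origin'],s['attitude'])
im=cv2.imread('pics/w1.png'); cv2.imwrite('pics/w1b.png',np.clip(im*1.6,0,255).astype(np.uint8))
E
```

```text
[0.45833125 0.100853   0.25109716] [-3.14063653e+00 -2.85690862e-05  1.34739021e+00] [ 2.16312258e-01  1.72341732e-01 -2.96747206e-02  1.36963288e+00
  4.32858914e-04  2.01051451e+00]
[0.47363315 0.16988023 0.39230787] [ 2.85659293e+00  1.05105616e-03 -2.24051070e-01]
```

View pics/w1b.png

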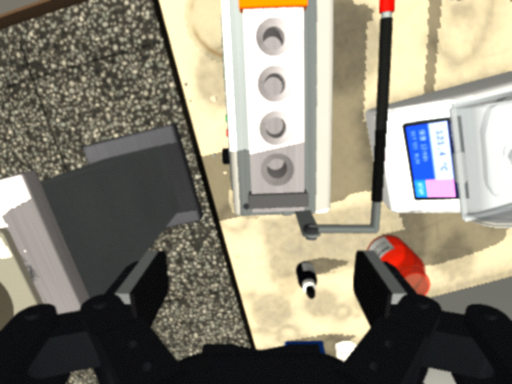

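The wrist view shows the four holes in a column at about (275,37), (274,84), (274,127) and (277,168). The orange clip is at the top edge (272,3) and the bail folds right, with its grip at (387,5). Next I'll fit the mouth circles.

```bash
cat > m.py <<'E'
from h import *
s=pickle.load(open('pics/w1.pkl','rb'))
g=cv2.cvtColor(s['image'],cv2.COLOR_RGB2GRAY); g4=cv2.resize(g[10:200,235:315],None,fx=4,fy=4,interpolation=cv2.INTER_CUBIC)
g4=cv2.createCLAHE(3,(4,4)).apply(g4)
c=cv2.HoughCircles(g4,cv2.HOUGH_GRADIENT,1.5,120,param1=120,param2=25,minRadius=58,maxRadius=85)
v=cv2.cvtColor(g4,cv2.COLOR_GRAY2BGR); P=[]
for x,y,r in c[0]:
    cv2.circle(v,(int(x),int(y)),int(r),(0,0,255),1)
    u,w=235+(x+.5)/4-.5,10+(y+.5)/4-.5
    p=onplane(s,u,w,.103); P.append(p); print(u,w,r/4,p.round(4), bydepth(s,u+r/4+3,w).round(4))
cv2.imwrite('pics/w1c.png',cv2.resize(v,None,fx=.75,fy=.75))
P=np.array(P); P=P[P[:,1].argsort()]
if len(P)==4:
    y=np.array([-57,-19,19,57])/1e3; ky=np.polyfit(y,P[:,1],1); kx=np.polyfit(y,P[:,0],1); print('centre',kx[1],ky[1],'dir',kx[0],ky[0],np.hypot(kx[0],ky[0]))
E
python3 m.py
```

```text
273.8125 36.4375 18.2875 [0.4967 0.2218 0.103 ] [0.5145 0.2184 0.1   ]
275.3125 82.9375 17.875 [0.49   0.1849 0.103 ] [0.5077 0.181  0.1019]
275.6875 127.5625 15.8875 [0.4823 0.1477 0.103 ] [0.4988 0.1439 0.1018]
```

View pics/w1c.png

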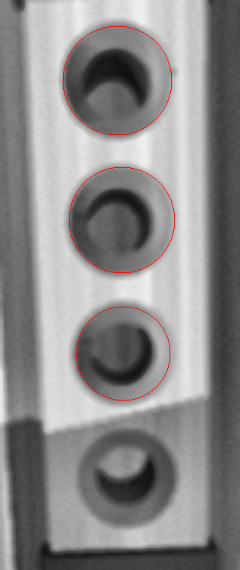

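```bash
python3 - <<'E'
from h import *
s=pickle.load(open('pics/w1.pkl','rb'))
P=np.array([onplane(s,u,w,.103) for u,w in [(273.8,36.4),(275.3,82.9),(276,127.6),(277.5,169.5)]])
y=np.array([57,19,-19,-57])/1e3; ky=np.polyfit(y,P[:,1],1); kx=np.polyfit(y,P[:,0],1); print(P.round(4),'centre',kx[1],ky[1],'dir',kx[0],ky[0],np.hypot(kx[0],ky[0]),np.arctan2(kx[0],ky[0]))
# top cam check
t=pickle.load(open('pics/top0.pkl','rb'))
T=np.array([onplane(t,u,w,.103) for u,w in [(176.1,198.7),(189,201.9),(202.1,204.4),(215,207.6)]]);print(T.round(4),T.mean(0),np.arctan2(np.polyfit(y,T[:,0],1)[0],np.polyfit(y,T[:,1],1)[0]))
# block side edges in wrist: orange hue clip
h=cv2.cvtColor(s['image'],cv2.COLOR_RGB2HSV); m=cv2.inRange(h,np.array((3,150,100)),np.array((20,255,255)))[:20,220:330]
n,l,st,c=cv2.connectedComponentsWithStats(m);print(st)
a=cv2.inRange(h,np.array((0,150,60)),np.array((5,255,255)))[:30,370:400]; ys,xs=np.nonzero(a);print(xs.mean()+370,ys.max())
E
```

```text
[[0.4967 0.2218 0.103 ]
 [0.49   0.185  0.103 ]
 [0.4825 0.1476 0.103 ]
 [0.4759 0.1101 0.103 ]] centre 0.48627107542823955 0.16612424698415298 dir 0.18333671165503077 0.9801405564114698 0.9971398398234149 0.18491459797135154
[[0.4985 0.2211 0.103 ]
 [0.4903 0.1838 0.103 ]
 [0.4842 0.1462 0.103 ]
 [0.4761 0.1093 0.103 ]] [0.48726667 0.16510313 0.103     ] 0.19399316317463175
[[   0    0  110   20 1693]
 [  19    0   69   12  507]]
386.3 12
```

Emit:
{"method": "carry_out", "body": {
  "steps": "0 0 0 -1 0.16 0 1;0 0 0 -1 0.16 0 1;0 0 0 -1 0.16 0 1;0 0 0 -1 0.16 0 1;0 0 0 -1 0.16 0 1;0 0 0 -1 0.16 0 1;0 0 0 -1 0.16 0 1;0 0 0 -1 0.16 0 1;0 0 0 -1 0.16 0 1;0 0 0 -1 0.16 0 0.5;0 0 0 -1 0.16 0 0.5;0 0 0 -1 0.16 0 0.5;0 0 0 -1 0.16 0 0.5;0 0 0 -1 0.16 0 0.5;0 0 0 -1 0.16 0 0.5;0 0 0 -1 0.16 0 0.5;0 0 0 -1 0.16 0 0.5;0 0 0 0 0 0 0.5;0 0 0 0 0 0 0.5"
}}

```text
clock: 6.45
tcp_pos: [0.4309, -0.3276, 0.2513]
tool_rot: [-3.141, -0.001, 1.348]
ft_force: [-0.0, -0.3, -0.2]
finger_gap: 0.0427
gripper_force: 0.0
```

```bash
python3 - <<'E'
from h import *
o=observe();print(o['tcp_pos'],o['tool_rot'],o['q'],o['finger_gap'])
s=snap('wrist','w2')
hsv=cv2.cvtColor(s['image'],cv2.COLOR_RGB2HSV)
def comps(name,lo,hi,z):
    m=cv2.inRange(hsv,np.array(lo),np.array(hi)); n,l,st,c=cv2.connectedComponentsWithStats(m)
    for i in range(1,n):
        if 60<=st[i,4]<2500: print(name,c[i].round(1),st[i].tolist(),onplane(s,*c[i],z).round(4), 'd',bydepth(s,*c[i]).round(3))
comps('yel',(20,120,90),(35,255,255),.106)
comps('red',(0,140,80),(6,255,255),.108);comps('red2',(172,140,80),(180,255,255),.108)
comps('white',(0,0,130),(180,50,255),.106)
comps('vio',(125,60,30),(165,255,255),.108)
im=cv2.imread('pics/w2.png'); cv2.imwrite('pics/w2b.png',np.clip(im*1.4,0,255).astype(np.uint8))
E
```

```text
[ 0.43091075 -0.32762431  0.25127357] [-3.14117870e+00 -6.83703653e-04  1.34830517e+00] [-6.50317291e-01  3.16935642e-01  1.60034547e-01  1.41455554e+00
  4.50334820e-04  1.14296990e+00] 0.042695360497905316
yel [256.8  41.1] [247, 29, 21, 25, 417] [ 0.4545 -0.2075  0.106 ] d [ 0.455 -0.207  0.105]
red [257.1  87.1] [248, 78, 19, 20, 293] [ 0.4465 -0.2436  0.108 ] d [ 0.446 -0.244  0.107]
white [232.6 103.8] [230, 25, 6, 162, 193] [ 0.4226 -0.2523  0.106 ] d [ 0.414 -0.25   0.001]
white [ 1.8 77.9] [0, 67, 6, 19, 72] [ 0.2276 -0.1812  0.106 ] d [ 0.145 -0.152 -0.003]
white [257.5 131.1] [248, 120, 20, 22, 346] [ 0.4384 -0.2799  0.106 ] d [ 0.438 -0.28   0.105]
white [448.6 160.6] [437, 125, 24, 102, 1019] [ 0.6056 -0.3441  0.106 ] d [ 0.58  -0.331  0.152]
white [273.5 285.8] [257, 261, 34, 83, 831] [ 0.4196 -0.4353  0.106 ] d [ 0.411 -0.494  0.011]
vio [257.1  86.6] [246, 75, 23, 25, 72] [ 0.4466 -0.2432  0.108 ] d [ 0.447 -0.243  0.107]
vio [257.9 170.5] [248, 157, 20, 26, 385] [ 0.431  -0.3143  0.108 ] d [ 0.431 -0.314  0.108]
```

View pics/w2b.png

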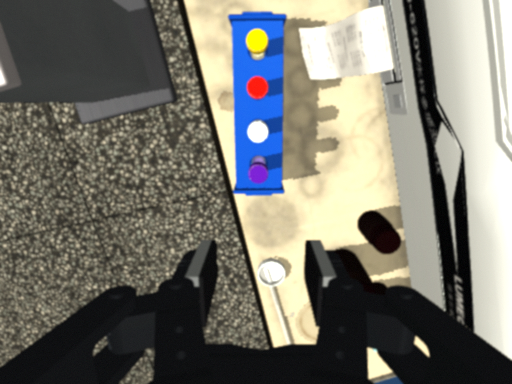

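The wrist view shows the caps in a column: yellow (257,41), red (257,87), white (258,131) and violet (258,173). They line up with the tool's x axis. I'll go above the white vial.

Emit:
{"method": "carry_out", "body": {
  "steps": "0 0 0 0.65 -0.04 0 0.5;0 0 0 0.65 -0.04 0 0.5;0 0 0 0.65 -0.04 0.5 0.5;0 0 0 0 0 1 0.5;0 0 0 0 0 1 0.5;0 0 0 0 0 1 0.5;0 0 0 0 0 1 0.5;0 0 0 0 0 0.5 0.5;0 0 0 0 0 0 0.5"
}}

```text
clock: 7.62
tcp_pos: [0.4383, -0.2795, 0.1258]
tool_rot: [-3.14, -0.001, 1.348]
ft_force: [0.5, -0.8, 0.3]
finger_gap: 0.043
gripper_force: 0.0
```

```bash
python3 - <<'E'
from h import *
o=observe();print(o['tcp_pos'])
s=snap('wrist','w3')
im=cv2.imread('pics/w3.png'); cv2.imwrite('pics/w3b.png',np.clip(im*1.4,0,255).astype(np.uint8))
hsv=cv2.cvtColor(s['image'],cv2.COLOR_RGB2HSV)
m=cv2.inRange(hsv,np.array((0,0,120)),np.array((180,50,255))); n,l,st,c=cv2.connectedComponentsWithStats(m)
for i in range(1,n):
    if 100<=st[i,4]<6000: print(c[i].round(1),st[i].tolist(),onplane(s,*c[i],.106).round(4), 'd',bydepth(s,*c[i]).round(3))
# project TCP into image
p=o['tcp_pos']-np.array(s['origin']); q=R(s).T@p; x=q[:2]/q[2]; x=x*(1+s['k1']*(x@x)); print('tcp px',s['mtx'][:2,:2]@x+s['mtx'][:2,2])
E
```

```text
[ 0.43831916 -0.27953088  0.12581357]
[498.9 128.5] [475, 0, 37, 290, 5814] [ 0.571  -0.2475  0.106 ] d [ 0.577 -0.249  0.098]
[221.1  98.9] [217, 54, 7, 93, 112] [ 0.4354 -0.2034  0.106 ] d [ 0.423 -0.199 -0.002]
[225.7 215. ] [223, 150, 6, 129, 146] [ 0.4226 -0.2618  0.106 ] d [ 0.402 -0.296 -0.001]
[261.2 237.8] [246, 221, 32, 34, 825] [ 0.4383 -0.279   0.106 ] d [ 0.438 -0.279  0.106]
tcp px [261.49475463 255.03099123]
```

View pics/w3b.png

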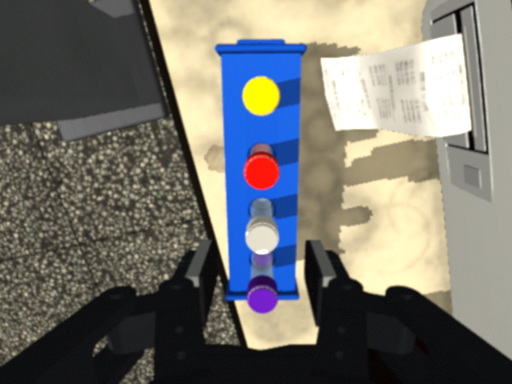

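Emit:
{"method": "carry_out", "body": {
  "steps": "0 0 0 0 0 0.6 0.5;0 0 0 0 0 0.6 0.5;0 0 0 0 0 0.6 0.5;0 0 0 0 0 0 0.5;0 0 0 0 0 0 0;0 0 0 0 0 0 0;0 0 0 0 0 0 0;0 0 0 0 0 0 0;0 0 0 0 0 0 0;0 0 0 0 0 0 0"
}}

```text
clock: 8.93
tcp_pos: [0.439, -0.2809, 0.0818]
tool_rot: [3.141, 0.0, 1.347]
ft_force: [0.0, 0.4, 4.2]
finger_gap: 0.0149
gripper_force: 58.8
```

Emit:
{"method": "carry_out", "body": {
  "steps": "0 0 0 0 0 -0.4 0;0 0 0 0 0 -0.8 0;0 0 0 0 0 -1 0;0 0 0 0 0 -1 0;0 0 0 0 0 -1 0;0 0 0 0 0 -1 0;0 0 0 1 -0.11 0 0;0 0 0 1 -0.11 0 0;0 0 0 1 -0.11 0 0;0 0 0 1 -0.11 0 0;0 0 0 1 -0.11 0 0;0 0 0 1 -0.11 0 0;0 0 0 1 -0.11 0 0;0 0 0 1 -0.11 0 0;0 0 0 1 -0.11 0 0;0 0 0 1 -0.11 0 0;0 0 0 1 -0.11 0 0;0 0 0 1 -0.11 0 0;0 0 0 1 -0.11 0 0"
}}

```text
clock: 11.3
tcp_pos: [0.4757, 0.045, 0.2116]
tool_rot: [-3.141, 0.0, 1.347]
ft_force: [0.4, 0.3, -0.2]
finger_gap: 0.0151
gripper_force: 58.6
```

Emit:
{"method": "carry_out", "body": {
  "steps": "0 0 0 1 -0.11 0 0;0 0 0 1 -0.11 0 0;0 0 0 1 -0.11 0 0;0 0 0 1 -0.11 0 0;0 0 0 1 -0.11 0 0;0 0 0 1 -0.11 0 0;0 0 0 1 -0.11 0 0;0 0 0 0 0 0 0;0 0 0 0 0 0 0"
}}

```text
clock: 12.42
tcp_pos: [0.4957, 0.2187, 0.2113]
tool_rot: [-3.141, 0.001, 1.347]
ft_force: [-0.3, 0.1, -0.6]
finger_gap: 0.0149
gripper_force: 58.6
```

```bash
python3 - <<'E'
from h import *
o=observe();print(o['tcp_pos'],o['finger_gap'],o['gripper_force'],o['ft_force'])
s=snap('wrist','w4')
im=cv2.imread('pics/w4.png'); cv2.imwrite('pics/w4b.png',np.clip(im*1.4,0,255).astype(np.uint8))
E
```

```text
[0.4956641  0.21865502 0.21127664] 0.014933909202033687 58.57070258469321 [-0.25813455  0.13470301 -0.61439162]
```

View pics/w4b.png

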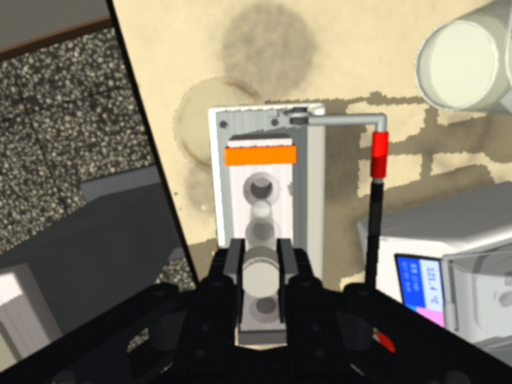

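The vial hangs between the fingers, its underside near (261,210). The white hole is at (262,188), the orange clip at (261,155) and the bail grip at (379,155). I'll re-measure from this closer view.

```bash
python3 - <<'E'
from h import *
s=pickle.load(open('pics/w4.pkl','rb'))
h=cv2.cvtColor(s['image'],cv2.COLOR_RGB2HSV)
def box(lo,hi,x0,x1,y0,y1,z):
    m=cv2.inRange(h[y0:y1,x0:x1],np.array(lo),np.array(hi)); ys,xs=np.nonzero(m); (c,sz,a)=cv2.minAreaRect(np.c_[xs,ys].astype(np.float32)); u,v=c[0]+x0,c[1]+y0
    print(u,v,sz,a,onplane(s,u,v,z).round(4),bydepth(s,u,v).round(4))
box((3,150,80),(20,255,255),215,305,140,170,.108)
box((0,150,80),(6,255,255),365,395,120,185,.127)
for u,v in [(261.5,188)]: print(onplane(s,u,v,.103))
print(onplane(s,261,210,.136))
g=cv2.cvtColor(s['image'],cv2.COLOR_RGB2GRAY)
c=cv2.HoughCircles(cv2.resize(g[165:212,235:290],None,fx=6,fy=6,interpolation=cv2.INTER_CUBIC),cv2.HOUGH_GRADIENT,1.5,50,param1=80,param2=25,minRadius=90,maxRadius=130)
for x,y,r in c[0][:3]: u,v=235+(x+.5)/6-.5,165+(y+.5)/6-.5; print(u,v,r/6,onplane(s,u,v,.103))
E
```

```text
259.95531845092773 155.00200080871582 (19.025712966918945, 71.83847045898438) 87.43623352050781 [0.5021 0.2512 0.108 ] [0.5021 0.251  0.107 ]
379.0 154.5 (45.0, 16.0) 90.0 [0.5861 0.2357 0.127 ] [0.5862 0.2356 0.1267]
[0.49717403 0.22399622 0.103     ]
[0.49503493 0.21662096 0.136     ]Traceback (most recent call last):
  File "<stdin>", line 13, in <module>
TypeError: 'NoneType' object is not subscriptable
```

Emit:
{"method": "carry_out", "body": {
  "steps": "0 0 0 0.18 0.02 0 0;0 0 0 0 0 0 0;0 0 0 0 0 0.6 0;0 0 0 0 0 0.6 0;0 0 0 0 0 0.3 0;0 0 0 0 0 0.3 0;0 0 0 0 0 0.2 0;0 0 0 0 0 0 0"
}}

```text
clock: 13.48
tcp_pos: [0.4973, 0.2233, 0.161]
tool_rot: [-3.141, 0.0, 1.347]
ft_force: [-0.8, -1.0, 0.1]
finger_gap: 0.0148
gripper_force: 58.6
```

Emit:
{"method": "carry_out", "body": {
  "steps": "0 0 0 0 0 0.3 0;0 0 0 0 0 0.3 0;0 0 0 0 0 0.3 0;0 0 0 0 0 0.2 0;0 0 0 0 0 0 0"
}}

```text
clock: 14.1
tcp_pos: [0.4971, 0.2233, 0.1332]
tool_rot: [-3.141, 0.001, 1.347]
ft_force: [-0.7, 0.3, -0.7]
finger_gap: 0.0151
gripper_force: 58.6
```

Emit:
{"method": "carry_out", "body": {
  "steps": "0 0 0 0 0 0.06 0;0 0 0 0 0 0 0.4;0 0 0 0 0 0 0.5;0 0 0 0 0 0 0.5;0 0 0 0 0 0 0.5;0 0 0 0 0 -0.5 0.5;0 0 0 0 0 -0.8 0.5;0 0 0 0 0 -0.9 0.5;0 0 0 0 0 -0.9 0.5;0 0 0 0 0 0 0.5"
}}

```text
clock: 15.35
tcp_pos: [0.499, 0.2241, 0.2126]
tool_rot: [3.137, -0.003, 1.347]
ft_force: [-0.0, 0.2, -0.6]
finger_gap: 0.0422
gripper_force: 0.0
```

Emit:
{"method": "carry_out", "body": {
  "steps": "0 0 0 -1 0.13 0 0.5;0 0 0 -1 0.13 0 0.5;0 0 0 -1 0.13 0 0.5;0 0 0 -1 0.13 0 0.5;0 0 0 -1 0.13 0 0.5;0 0 0 -1 0.13 0 0.5;0 0 0 -1 0.13 0 0.5;0 0 0 -1 0.13 0 0.5;0 0 0 -1 0.13 0 0.5;0 0 0 -1 0.13 0 0.5;0 0 0 -1 0.13 0 0.5;0 0 0 -1 0.13 0 0.5;0 0 0 -1 0.13 0 0.5;0 0 0 -1 0.13 0 0.5;0 0 0 -1 0.13 0 0.5;0 0 0 -1 0.13 0 0.5;0 0 0 -1 0.13 0 0.5;0 0 0 -0.1 0 0 0.5;0 0 0 0 0 0 0.5"
}}

```text
clock: 17.73
tcp_pos: [0.4561, -0.2053, 0.2092]
tool_rot: [-3.14, -0.001, 1.347]
ft_force: [0.7, -0.4, -0.0]
finger_gap: 0.0426
gripper_force: 0.0
```

```bash
python3 - <<'E'
from h import *
o=observe();print(o['tcp_pos'],o['tool_rot'])
s=snap('wrist','w5')
h=cv2.cvtColor(s['image'],cv2.COLOR_RGB2HSV)
for nm,lo,hi,z in [('y',(20,120,90),(35,255,255),.106),('r',(0,140,80),(6,255,255),.108),('v',(125,60,30),(165,255,255),.108)]:
    m=cv2.inRange(h,np.array(lo),np.array(hi)); n,l,st,c=cv2.connectedComponentsWithStats(m)
    for i in range(1,n):
        if 150<=st[i,4]<2500: print(nm,c[i].round(1),st[i].tolist(),onplane(s,*c[i],z).round(4))
t=snap('top','t5'); im=cv2.imread('pics/t5.png'); a=cv2.resize(im[155:240,145:255],None,fx=5,fy=5,interpolation=cv2.INTER_CUBIC); cv2.imwrite('pics/t5c.png',np.clip(a*1.6,0,255).astype(np.uint8))
E
```

```text
[ 0.45610596 -0.20529089  0.20924265] [-3.14047047e+00 -6.59832503e-04  1.34668258e+00]
y [259.4 195.6] [249, 183, 22, 25, 418] [ 0.4548 -0.2042  0.106 ]
r [371.    9.1] [345, 0, 61, 23, 903] [ 0.5607 -0.0895  0.108 ]
r [259.8 239.1] [251, 227, 19, 24, 332] [ 0.4469 -0.2401  0.108 ]
v [260.6 314.4] [251, 302, 20, 25, 410] [ 0.4311 -0.312   0.108 ]
```

View pics/t5c.png

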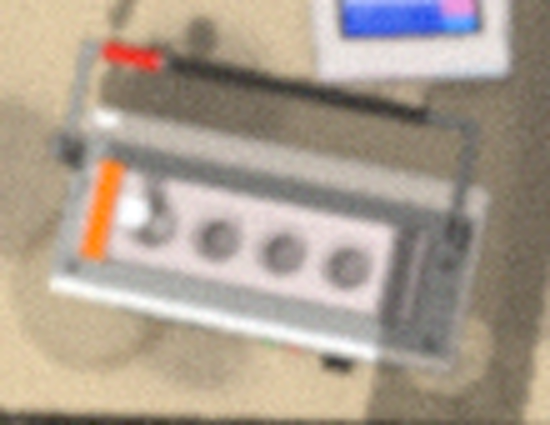

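The white vial stands in its hole next to the orange clip (crop pixel (135,212)) and the bail is still open. Next is yellow.

Emit:
{"method": "carry_out", "body": {
  "steps": "0 0 0 0 -0.04 0.8 0.5;0 0 0 0 0 1 0.5;0 0 0 0 0 1 0.5;0 0 0 0 0 1 0.5;0 0 0 0 0 0.8 0.5;0 0 0 0 0 0.5 0.5;0 0 0 0 0 0 0.5;0 0 0 0 0 0 0;0 0 0 0 0 0 0;0 0 0 0 0 0 0;0 0 0 0 0 0 0;0 0 0 0 0 0 0;0 0 0 0 0 0 0"
}}

```text
clock: 19.45
tcp_pos: [0.4562, -0.2059, 0.0833]
tool_rot: [3.14, 0.0, 1.347]
ft_force: [-0.8, 0.2, 6.7]
finger_gap: 0.0155
gripper_force: 58.8
```

Emit:
{"method": "carry_out", "body": {
  "steps": "0 0 0 0 0 -0.4 0;0 0 0 0 0 -0.8 0;0 0 0 0 0 -1 0;0 0 0 0 0 -1 0;0 0 0 0 0 -1 0;0 0 0 0 0 -1 0;0 0 0 1 -0.14 0 0;0 0 0 1 -0.14 0 0;0 0 0 1 -0.14 0 0;0 0 0 1 -0.14 0 0;0 0 0 1 -0.14 0 0;0 0 0 1 -0.14 0 0;0 0 0 1 -0.14 0 0;0 0 0 1 -0.14 0 0;0 0 0 1 -0.14 0 0;0 0 0 1 -0.14 0 0"
}}

```text
clock: 21.45
tcp_pos: [0.4767, 0.0468, 0.2126]
tool_rot: [-3.141, 0.0, 1.347]
ft_force: [0.3, 0.5, 0.4]
finger_gap: 0.0155
gripper_force: 58.7
```

Emit:
{"method": "carry_out", "body": {
  "steps": "0 0 0 1 -0.14 0 0;0 0 0 1 -0.14 0 0;0 0 0 1 -0.14 0 0;0 0 0 1 -0.14 0 0;0 0 0 1 -0.14 0 0;0 0 0 0.55 -0.05 0 0;0 0 0 0 0 0 0;0 0 0 0 0 0 0;0 0 0 0 0 0 0"
}}

```text
clock: 22.58
tcp_pos: [0.4893, 0.1847, 0.2124]
tool_rot: [-3.142, 0.0, 1.346]
ft_force: [0.5, -0.2, 0.5]
finger_gap: 0.0149
gripper_force: 58.7
```

Emit:
{"method": "carry_out", "body": {
  "steps": "0 0 0 0.04 0.02 0 0;0 0 0 0 0 0.6 0;0 0 0 0 0 0.6 0;0 0 0 0 0 0.3 0;0 0 0 0 0 0.3 0;0 0 0 0 0 0.2 0;0 0 0 0 0 0 0"
}}

```text
clock: 23.45
tcp_pos: [0.4899, 0.1863, 0.1619]
tool_rot: [-3.141, 0.0, 1.347]
ft_force: [0.8, 0.0, -0.6]
finger_gap: 0.0153
gripper_force: 58.8
```

Emit:
{"method": "carry_out", "body": {
  "steps": "0 0 0 0 0 0.3 0;0 0 0 0 0 0.3 0;0 0 0 0 0 0.3 0;0 0 0 0 0 0.22 0;0 0 0 0 0 0 0;0 0 0 0 0 0 0.4;0 0 0 0 0 0 0.5;0 0 0 0 0 0 0.5;0 0 0 0 0 0 0.5;0 0 0 0 0 -0.5 0.5;0 0 0 0 0 -0.8 0.5;0 0 0 0 0 -0.9 0.5;0 0 0 0 0 -0.9 0.5;0 0 0 0 0 0 0.5;0 0 0 0 0 0 0.5"
}}

```text
clock: 25.32
tcp_pos: [0.4898, 0.1863, 0.2114]
tool_rot: [-3.141, 0.0, 1.347]
ft_force: [-0.1, 0.1, 1.1]
finger_gap: 0.0431
gripper_force: 0.0
```

Emit:
{"method": "carry_out", "body": {
  "steps": "0 0 0 -1 0.126 0 0.5;0 0 0 -1 0.126 0 0.5;0 0 0 -1 0.126 0 0.5;0 0 0 -1 0.126 0 0.5;0 0 0 -1 0.126 0 0.5;0 0 0 -1 0.126 0 0.5;0 0 0 -1 0.126 0 0.5;0 0 0 -1 0.126 0 0.5;0 0 0 -1 0.126 0 0.5;0 0 0 -1 0.126 0 0.5;0 0 0 -1 0.126 0 0.5;0 0 0 -1 0.126 0 0.5;0 0 0 -1 0.126 0 0.5;0 0 0 -1 0.126 0 0.5;0 0 0 -1 0.126 0 0.5;0 0 0 -1 0.126 0 0.5;0 0 0 -1 0.126 0 0.5;0 0 0 -0.1 0 0 0.5;0 0 0 0 0 0 0.5;0 0 0 0 0 0 0.5"
}}

```text
clock: 27.82
tcp_pos: [0.4473, -0.2414, 0.2115]
tool_rot: [-3.141, -0.0, 1.348]
ft_force: [-0.4, 0.9, -0.2]
finger_gap: 0.0427
gripper_force: 0.0
```

Emit:
{"method": "carry_out", "body": {
  "steps": "0 0 0 -0.04 0 0.8 0.5;0 0 0 0 0 1 0.5;0 0 0 0 0 1 0.5;0 0 0 0 0 1 0.5;0 0 0 0 0 0.8 0.5;0 0 0 0 0 0.5 0.5;0 0 0 0 0 0 0.5;0 0 0 0 0 0 0;0 0 0 0 0 0 0;0 0 0 0 0 0 0;0 0 0 0 0 0 0;0 0 0 0 0 0 0;0 0 0 0 0 0 0"
}}

```text
clock: 29.45
tcp_pos: [0.4479, -0.2438, 0.0854]
tool_rot: [3.14, 0.001, 1.347]
ft_force: [-0.3, -0.4, 5.0]
finger_gap: 0.0153
gripper_force: 58.7
```

Emit:
{"method": "carry_out", "body": {
  "steps": "0 0 0 0 0 -0.4 0;0 0 0 0 0 -0.8 0;0 0 0 0 0 -1 0;0 0 0 0 0 -1 0;0 0 0 0 0 -1 0;0 0 0 0 0 -1 0;0 0 0 1 -0.14 0 0;0 0 0 1 -0.14 0 0;0 0 0 1 -0.14 0 0;0 0 0 1 -0.14 0 0;0 0 0 1 -0.14 0 0;0 0 0 1 -0.14 0 0;0 0 0 1 -0.14 0 0;0 0 0 1 -0.14 0 0;0 0 0 1 -0.14 0 0;0 0 0 1 -0.14 0 0"
}}

```text
clock: 31.45
tcp_pos: [0.4684, 0.009, 0.2146]
tool_rot: [-3.142, -0.0, 1.347]
ft_force: [0.1, -0.0, -0.5]
finger_gap: 0.0149
gripper_force: 58.7
```

Emit:
{"method": "carry_out", "body": {
  "steps": "0 0 0 1 -0.14 0 0;0 0 0 1 -0.14 0 0;0 0 0 1 -0.14 0 0;0 0 0 1 -0.14 0 0;0 0 0 1 -0.14 0 0;0 0 0 0.58 0 0 0;0 0 0 0 0 0 0;0 0 0 0 0 0 0;0 0 0 0 0 0 0"
}}

```text
clock: 32.58
tcp_pos: [0.4824, 0.1473, 0.2143]
tool_rot: [-3.141, 0.0, 1.346]
ft_force: [-0.6, -0.2, -0.6]
finger_gap: 0.0149
gripper_force: 58.7
```

Emit:
{"method": "carry_out", "body": {
  "steps": "0 0 0 0.04 0.01 0 0;0 0 0 0 0 0.6 0;0 0 0 0 0 0.6 0;0 0 0 0 0 0.3 0;0 0 0 0 0 0.3 0;0 0 0 0 0 0.2 0;0 0 0 0 0 0 0"
}}

```text
clock: 33.45
tcp_pos: [0.4826, 0.149, 0.1639]
tool_rot: [-3.141, 0.0, 1.347]
ft_force: [0.0, -0.5, 0.1]
finger_gap: 0.0151
gripper_force: 58.9
```

Emit:
{"method": "carry_out", "body": {
  "steps": "0 0 0 0 0 0.3 0;0 0 0 0 0 0.3 0;0 0 0 0 0 0.3 0;0 0 0 0 0 0.22 0;0 0 0 0 0 0 0;0 0 0 0 0 0 0.4;0 0 0 0 0 0 0.5;0 0 0 0 0 0 0.5;0 0 0 0 0 0 0.5;0 0 0 0 0 -0.5 0.5;0 0 0 0 0 -0.8 0.5;0 0 0 0 0 -0.9 0.5;0 0 0 0 0 -0.9 0.5;0 0 0 0 0 0 0.5;0 0 0 0 0 0 0.5"
}}

```text
clock: 35.33
tcp_pos: [0.4827, 0.149, 0.2134]
tool_rot: [-3.141, 0.0, 1.347]
ft_force: [-0.3, -0.9, -1.1]
finger_gap: 0.0431
gripper_force: 0.0
```

Emit:
{"method": "carry_out", "body": {
  "steps": "0 0 0 -1 0.117 0 0.5;0 0 0 -1 0.117 0 0.5;0 0 0 -1 0.117 0 0.5;0 0 0 -1 0.117 0 0.5;0 0 0 -1 0.117 0 0.5;0 0 0 -1 0.117 0 0.5;0 0 0 -1 0.117 0 0.5;0 0 0 -1 0.117 0 0.5;0 0 0 -1 0.117 0 0.5;0 0 0 -1 0.117 0 0.5;0 0 0 -1 0.117 0 0.5;0 0 0 -1 0.117 0 0.5;0 0 0 -1 0.117 0 0.5;0 0 0 -1 0.117 0 0.5;0 0 0 -1 0.117 0 0.5;0 0 0 -1 0.117 0 0.5;0 0 0 -1 0.117 0 0.5;0 0 0 -1 0.117 0 0.5;0 0 0 -0.64 0 0 0.5;0 0 0 0 0 0 0.5"
}}

```text
clock: 37.83
tcp_pos: [0.4302, -0.3174, 0.2129]
tool_rot: [-3.14, -0.001, 1.345]
ft_force: [0.8, 0.4, 0.4]
finger_gap: 0.0425
gripper_force: 0.0
```

Emit:
{"method": "carry_out", "body": {
  "steps": "0 0 0 0 0 0.8 0.5;0 0 0 0 0 1 0.5;0 0 0 0 0 1 0.5;0 0 0 0 0 1 0.5;0 0 0 0 0 0.5 0.5;0 0 0 0 0 0 0.5;0 0 0 0 0 0 0.5"
}}

```text
clock: 38.7
tcp_pos: [0.4315, -0.3172, 0.1073]
tool_rot: [3.14, 0.001, 1.347]
ft_force: [0.1, 0.8, 0.1]
finger_gap: 0.0424
gripper_force: 0.0
```

Emit:
{"method": "carry_out", "body": {
  "steps": "0 0 0 0 -0.02 0.5 0.5;0 0 0 0 0 0.4 0.5;0 0 0 0 0 0 0.5;0 0 0 0 0 0 0;0 0 0 0 0 0 0;0 0 0 0 0 0 0;0 0 0 0 0 0 0;0 0 0 0 0 0 0;0 0 0 0 0 0 0"
}}

```text
clock: 39.83
tcp_pos: [0.4306, -0.3171, 0.0841]
tool_rot: [3.141, 0.0, 1.347]
ft_force: [-0.2, -0.1, 1.9]
finger_gap: 0.0151
gripper_force: 58.7
```

Emit:
{"method": "carry_out", "body": {
  "steps": "0 0 0 0 0 -0.4 0;0 0 0 0 0 -0.8 0;0 0 0 0 0 -1 0;0 0 0 0 0 -1 0;0 0 0 0 0 -1 0;0 0 0 0 0 -1 0;0 0 0 1 -0.12 0 0;0 0 0 1 -0.12 0 0;0 0 0 1 -0.12 0 0;0 0 0 1 -0.12 0 0;0 0 0 1 -0.12 0 0;0 0 0 1 -0.12 0 0;0 0 0 1 -0.12 0 0;0 0 0 1 -0.12 0 0;0 0 0 1 -0.12 0 0;0 0 0 1 -0.12 0 0"
}}

```text
clock: 41.82
tcp_pos: [0.4563, -0.0657, 0.2142]
tool_rot: [-3.141, 0.0, 1.347]
ft_force: [0.0, 0.1, 0.0]
finger_gap: 0.0148
gripper_force: 58.6
```

Emit:
{"method": "carry_out", "body": {
  "steps": "0 0 0 1 -0.12 0 0;0 0 0 1 -0.12 0 0;0 0 0 1 -0.12 0 0;0 0 0 1 -0.12 0 0;0 0 0 1 -0.12 0 0;0 0 0 1 -0.12 0 0;0 0 0 1 -0.12 0 0;0 0 0 0.1 0 0 0;0 0 0 0 0 0 0;0 0 0 0 0 0 0;0 0 0 0 0 0 0"
}}

```text
clock: 43.2
tcp_pos: [0.4754, 0.1105, 0.2139]
tool_rot: [-3.142, 0.0, 1.346]
ft_force: [-0.1, -0.2, -0.7]
finger_gap: 0.0152
gripper_force: 58.6
```

Emit:
{"method": "carry_out", "body": {
  "steps": "0 0 0 0.02 0 0 0;0 0 0 0 0 0.6 0;0 0 0 0 0 0.6 0;0 0 0 0 0 0.3 0;0 0 0 0 0 0.3 0;0 0 0 0 0 0.2 0;0 0 0 0 0 0 0"
}}

```text
clock: 44.08
tcp_pos: [0.4755, 0.1117, 0.1635]
tool_rot: [-3.141, 0.0, 1.347]
ft_force: [-1.0, -0.2, -0.0]
finger_gap: 0.0151
gripper_force: 58.6
```

Emit:
{"method": "carry_out", "body": {
  "steps": "0 0 0 0 0 0.3 0;0 0 0 0 0 0.3 0;0 0 0 0 0 0.3 0;0 0 0 0 0 0.27 0;0 0 0 0 0 0 0;0 0 0 0 0 0 0.4;0 0 0 0 0 0 0.5;0 0 0 0 0 0 0.5;0 0 0 0 0 0 0.5;0 0 0 0 0 -0.5 0.5;0 0 0 0 0 -0.8 0.5;0 0 0 0 0 -0.9 0.5;0 0 0 0 0 -1 0.5;0 0 0 0 0 -1 0.5;0 0 -0.25 0 0 -1 0.5;0 0 0 0 0 0 0.5;0 0 0 0 0 0 0.5"
}}

```text
clock: 46.2
tcp_pos: [0.4754, 0.1117, 0.2643]
tool_rot: [-3.141, 0.0, 1.382]
ft_force: [-0.5, 0.6, -0.6]
finger_gap: 0.0427
gripper_force: 0.0
```

```bash
python3 - <<'E'
from h import *
o=observe();print(o['tcp_pos'],o['tool_rot'])
s=snap('wrist','w6')
im=cv2.imread('pics/w6.png'); cv2.imwrite('pics/w6b.png',np.clip(im*1.4,0,255).astype(np.uint8))
h=cv2.cvtColor(s['image'],cv2.COLOR_RGB2HSV)
for nm,lo,hi,z in [('y',(20,120,90),(35,255,255),.155),('r',(0,140,80),(6,255,255),.157),('v',(125,60,30),(165,255,255),.157),('w',(0,0,130),(180,50,255),.155),('or',(6,150,80),(20,255,255),.108)]:
    m=cv2.inRange(h,np.array(lo),np.array(hi)); n,l,st,c=cv2.connectedComponentsWithStats(m)
    for i in range(1,n):
        if 200<=st[i,4]<2500 and c[i][0]>200: print(nm,c[i].round(1),st[i].tolist(),onplane(s,*c[i],z).round(4),bydepth(s,*c[i]).round(4))
E
```

```text
[0.47537767 0.11167179 0.26433468] [-3.14139792e+00  8.64117907e-05  1.38153370e+00]
y [259.2  98.7] [247, 87, 25, 25, 482] [0.4881 0.1858 0.155 ] [0.4881 0.1858 0.1542]
r [367.8  18.7] [360, 0, 17, 39, 533] [0.575  0.2262 0.157 ] [0.5862 0.2319 0.1252]
r [259.4 146.8] [248, 135, 23, 25, 442] [0.4814 0.1503 0.157 ] [0.4813 0.15   0.1551]
r [378.3 271.9] [357, 246, 45, 48, 1315] [0.5639 0.0227 0.157 ] [ 0.5911 -0.0343  0.0676]
v [260.5 190.4] [250, 173, 22, 33, 542] [0.4756 0.1156 0.157 ] [0.4756 0.1155 0.1568]
v [417.3 203.2] [404, 194, 28, 19, 468] [0.6015 0.0803 0.157 ] [0.6318 0.0532 0.0904]
w [443.5   8.2] [408, 0, 76, 23, 1073] [0.6321 0.2249 0.155 ] [0.6965 0.2444 0.0429]
w [496.2  11.9] [482, 0, 29, 25, 429] [0.6725 0.2167 0.155 ] [0.7613 0.2338 0.0343]
or [260.6  20.7] [228, 12, 66, 19, 1078] [0.5015 0.2498 0.108 ] [0.5015 0.25   0.107 ]
```

View pics/w6b.png

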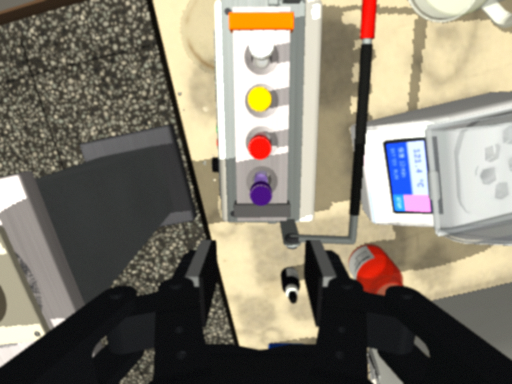

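All four vials stand in order below the orange clip: white (262,50), yellow (259,99), red (259,147) and violet (260,190). Cap heights read 154–157 mm, so they are seated, and the bail is open with its grip at (369,18). Now for the bail grip.

Emit:
{"method": "carry_out", "body": {
  "steps": "0 0 0 0.95 0.59 0 0.5;0 0 0 0.95 0.59 0 0.5;0 0 0 0.95 0.59 0 0.5;0 0 0 0.95 0.59 0 0.5;0 0 0 0.95 0.59 0 0.5;0 0 0 0.95 0.59 0 0.5;0 0 0 0 0 0.9 0.5;0 0 0 0 0 0.9 0.5;0 0 0 0 0 0.9 0.5;0 0 0 0 0 0.9 0.5;0 0 0 0 0 0.9 0.5;0 0 0 0 0 0 0.5;0 0 0 0 0 0 0.5"
}}

```text
clock: 47.88
tcp_pos: [0.5893, 0.2351, 0.1522]
tool_rot: [-3.141, 0.0, 1.382]
ft_force: [0.1, 0.0, -0.8]
finger_gap: 0.043
gripper_force: 0.0
```

```bash
python3 - <<'E'
from h import *
o=observe();print(o['tcp_pos'],o['tool_rot'])
s=snap('wrist','w7')
im=cv2.imread('pics/w7.png'); cv2.imwrite('pics/w7b.png',np.clip(im*1.4,0,255).astype(np.uint8))
h=cv2.cvtColor(s['image'],cv2.COLOR_RGB2HSV)
m=cv2.inRange(h,np.array((0,140,60)),np.array((6,255,255))); n,l,st,c=cv2.connectedComponentsWithStats(m)
for i in range(1,n):
    if 200<=st[i,4]: print(c[i].round(1),st[i].tolist(),onplane(s,*c[i],.127).round(4),bydepth(s,*c[i]).round(4))
E
```

```text
[0.58933912 0.23509994 0.15222091] [-3.14142236e+00  1.27743755e-04  1.38183287e+00]
[259.8 232.8] [250, 205, 21, 57, 1122] [0.5887 0.2365 0.127 ] [0.5886 0.2361 0.1261]
```

View pics/w7b.png

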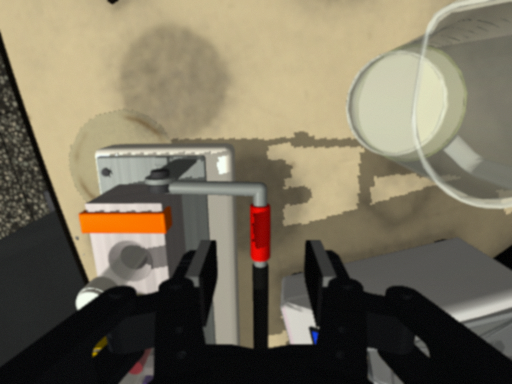

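The sleeve sits centred between the open fingers at (260,233), about (0.5887, 0.2363). I'll descend and grip it.

Emit:
{"method": "carry_out", "body": {
  "steps": "0 0 0 0.03 -0.02 0.5 0.35;0 0 0 0 0 0.6 0.35;0 0 0 0 0 0.5 0.35;0 0 0 0 0 0.34 0.35;0 0 0 0 0 0 0.35;0 0 0 0 0 0 0;0 0 0 0 0 0 0;0 0 0 0 0 0 0;0 0 0 0 0 0 0;0 0 0 0 0 0 0"
}}

```text
clock: 49.18
tcp_pos: [0.5892, 0.2361, 0.1041]
tool_rot: [3.141, -0.001, 1.382]
ft_force: [-0.2, 0.6, 1.3]
finger_gap: 0.01
gripper_force: 58.7
```

Emit:
{"method": "carry_out", "body": {
  "steps": "0 0 0 0 -0.08 -0.4 0;0 0 0 0 -0.14 -0.38 0;0 0 0 0 -0.21 -0.34 0;0 0 0 0 0 0 0"
}}

```text
clock: 49.68
tcp_pos: [0.5796, 0.2378, 0.133]
tool_rot: [3.138, -0.001, 1.382]
ft_force: [6.2, -1.0, -2.1]
finger_gap: 0.0099
gripper_force: 59.2
```

Emit:
{"method": "carry_out", "body": {
  "steps": "0 0 0 0 -0.27 -0.3 0;0 0 0 0 -0.32 -0.25 0;0 0 0 0 -0.36 -0.19 0;0 0 0 0 -0.38 -0.13 0;0 0 0 0 -0.4 -0.06 0;0 0 0 0 0 0 0"
}}

```text
clock: 50.42
tcp_pos: [0.5419, 0.2451, 0.1616]
tool_rot: [3.125, -0.003, 1.38]
ft_force: [8.4, -5.5, 14.4]
finger_gap: 0.0097
gripper_force: 59.3
```

Emit:
{"method": "carry_out", "body": {
  "steps": "0 0 0 0 -0.4 0.01 0;0 0 0 0 -0.4 0.08 0;0 0 0 0 -0.36 0.14 0;0 0 0 0 0 0 0"
}}

```text
clock: 50.92
tcp_pos: [0.5069, 0.2516, 0.1525]
tool_rot: [3.14, -0.002, 1.382]
ft_force: [-2.0, -1.5, 11.2]
finger_gap: 0.0093
gripper_force: 64.9
```

Emit:
{"method": "carry_out", "body": {
  "steps": "0 0 0 0 -0.1 0.08 0;0 0 0 0 0 0 0;0 0 0 0 0 0 0.2;0 0 0 0 0 0 0.4;0 0 0 0 0 0 0.4;0 0 0 0 0 0 0.4;0 0 0 0 0 -0.4 0.4;0 0 0 0 0 -0.6 0.4;0 0 0 0 0 -0.9 0.4;0 0 0 0 0 -1 0.4;0 0 0 -0.6 -0.8 -1 0.4;0 0 0 -0.8 -1 -1 0.4;0 0 0 -0.8 -1 0 0.4;0 0 0 -0.8 -1 0 0.4;0 0 0 0 0 0 0.4;0 0 0 0 0 0 0.4;0 0 0 0 0 0 0.4"
}}

```text
clock: 53.05
tcp_pos: [0.3984, 0.1966, 0.2698]
tool_rot: [3.141, -0.001, 1.382]
ft_force: [0.0, 0.4, 0.1]
finger_gap: 0.0339
gripper_force: 0.0
```

```bash
python3 - <<'E'
from h import *
o=observe();print(o['tcp_pos'],o['ft_force'],o['clock'])
s=snap('wrist','w8'); t=snap('top','t8')
a=cv2.imread('pics/w8.png'); b=cv2.imread('pics/t8.png')
b=cv2.resize(b[150:235,145:290],(512,300),interpolation=cv2.INTER_CUBIC)
c=cv2.resize(np.vstack([a,b]),None,fx=.87,fy=.87); cv2.imwrite('pics/f.png',np.clip(c*1.4,0,255).astype(np.uint8))
h=cv2.cvtColor(s['image'],cv2.COLOR_RGB2HSV)
m=cv2.inRange(h,np.array((0,140,60)),np.array((6,255,255))); n,l,st,c=cv2.connectedComponentsWithStats(m)
for i in range(1,n):
    if 150<=st[i,4]: print(c[i].round(1),st[i].tolist(),bydepth(s,*c[i]).round(4))
E
```

```text
[0.39840893 0.19656744 0.26984131] [0.03468296 0.38856375 0.05500606] 53.05
[382.1 102.8] [373, 80, 19, 47, 692] [0.4999 0.2512 0.1692]
[359.  223.7] [351, 213, 16, 24, 289] [0.4761 0.1538 0.1562]
[440.3 305. ] [421, 285, 39, 43, 554] [ 0.5997 -0.0289  0.0545]
```

View pics/f.png

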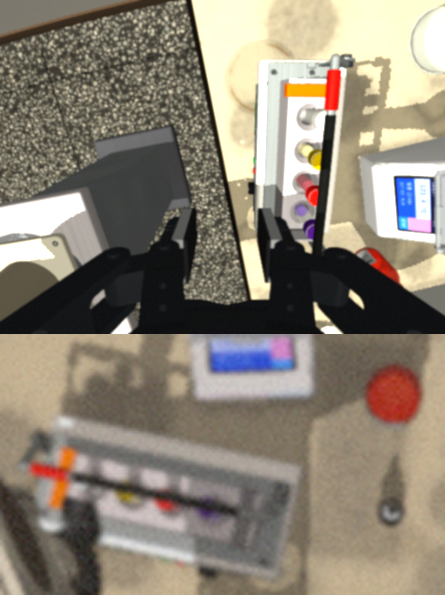

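The bail lies over the caps with its sleeve top at z ≈ 0.169, which puts it on its stop. The jar and bottle stand where they were, and the arm is clear.

```bash
python3 -c "
from cell import hand_in; print(hand_in())"
```

```text
the job is handed in; nothing more can be done
None
```

I handed the job in at about 53 s: the four vials stand in run order from the orange clip, the bail is down over the caps, and the dropper bottle and red jar look unmoved in the last picture; no verdict came back.

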